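# Tip the antenna fittings out of the van's tilting bin

## Robot

A 7-joint arm with a two-finger parallel gripper is mounted at the origin on the work surface. World frame = base frame: x ahead of the robot, y to its left, z up, the work surface at z = 0. Lengths are in m, angles in rad, forces in N, time in s.
With the tool pointing down it reaches from about 0.4 to 0.85 m from the base axis. Payload 10.4 kg.
Tool frame: the origin (TCP) lies on the centre line of the jaws, within the pads' length; the fingertips stand 8 mm ahead of it and the grasp point (between the pads) lies 11 mm behind it (r.finger_overhang is the distance from the TCP to the fingertips, in m); z points along the fingers, y is the line along which they close (so a half turn about z gives the same grasp; the last joint's range is limited). The gripper opens to 87 mm and grips with 3 to 60 N. Pads are 19 mm wide; open, the fingers measure 117 mm over their backs; the gripper's body (75 mm by 190 mm) begins 51 mm behind the grasp point.
Start: joints at [-1.14, 0.332, -0.065, 1.46, 0.022, 1.35, -0.088], TCP at [0.274, 0.562, 0.231] pointing down, gripper open.
Joint ranges: [-2.6, 2.6], [-0.5, 2.12], [-1.47, 1.34], [0.16, 2.42], [-1.27, 4.41], [0.06, 2.06], [-2.6, 2.6]. Speed limits (rad/s): [2.22, 2.22, 2.79, 2.79, 3.14, 3.14, 3.14].

## Interface

Orientations are given as a unit quaternion [x, y, z, w].
In Python, from bench import r, vision gives the robot as it stands.
- The arm moves only by the tool drive_tool, never from a script. Its argument "series" is a list of rows, each a list of 2 entries, a list of its own where there are three numbers: the shift along the world's x, y, z in cm, then the turn about the world's z in degrees. A call has exactly 10 rows; each row shifts and turns the commanded pose from where the row before left it; what a row does not reach is not made up. A row lasts 1/8 s, in which the tool goes at most 62.5 mm and 10.7 degrees, less where a joint would pass 70% of its speed; a pose out of reach is approached as far as the arm can. A call with a gripper value outside its range is refused whole. "hand" is the closure, from 0 (fully open) to 1 (shut), set as the call begins (left out, the last holds). The fingers move at their own pace and stop on an object; "newtons" is the grip in N (left out, the last holds). Time passes only in rows, so rows that do not move let the fingers close, or fill a call up. It gives the time, the measured TCP pose, the force, the opening and the grip force at its end, in the units of the state.
- r.read_state(): the state, without advancing time (a new reading comes with each control period).
- vision.camera(name): name is "scene" or "top"; returns a dict with "color" (400x640x3 uint8, red, green, blue), "intrinsics" (3x3 intrinsics, pixels), "R" (3x3) and "t" (3): a world point X has camera coordinates R X + t. Camera axes: x right, y down, z forward; pixel columns grow to the right and rows downward; lengths in m; the calibration is good to about 2 mm. A picture is of the moment at which its call begins. There is no depth.
- r.close_job(): hands the job in; it is judged then, once.
The state is a dict: "time": time; "joint_positions": joint angles; "joint_vel": joint speeds; "joint_torque": joint torques, N m; "ee_pos": TCP position; "eef_rot": TCP orientation; "ft_force": force on the tool from outside, world axes, zero at the start; "torque": the same for the moment, N m; "width": finger opening in m; "grip_force": force on a finger pad.
Only numpy, scipy, OpenCV 4.12 (cv2) and the standard library are available. Lean on these libraries where they do the work, as an engineer would, in place of code of your own. Each camera call takes 0.05 s, during which the arm holds its last target. There are 200 camera calls.

## Task

Stand the plywood carry tray flat on the table under the lip of the tilting bin, push the bin over past its catch so that all four antenna fittings tip out into the tray, and then bring it back, easing it under control so that it never drops, and press it fully home in its catch. Leave the fittings lying in the tray on the table, and do not knock the can, the mug or the screwdriver about.

Things in the scene. Friction and masses are not known exactly. Their poses are not given: they have to be found in the camera images.
- stand: Fixed dark steel cradle of the bin. Origin on the table straight below mid-hinge; +y is the way the bin tips, x parallel to the hinge. Two cheek plates at x = +-79 to 84 mm, 166 mm high; base with screw flanges from y = -145 to -30 mm, x = +-114 mm; catch post at y = -142 to -130 mm, 154 mm high. Below 60 mm height nothing lies in front of y = -8 mm: a tray's end can stand at y = 0.
- hinge (a point): Middle of the bin's hinge axis, 145 mm above the table; axes as stand. The hinge is damped.
- bin (a joint): Tilt of the bin, rad: 0 = upright, seated in its catch; 2.0 = tipped right over, on its front stop. A sprung roller catch holds it at 0: breaking it out takes 9 to 12 N level at the handle. Then it leans back until about 0.9; beyond that it falls over by itself in about 1 s and stays. Going back, below about 0.9 it falls back by itself, and empty it stops on the catch roller near 0.17.
- handle (a point): Middle of the handle bar behind the bin: round steel, 14 mm thick, 119 mm free between its end arms, parallel to the hinge. At tilt q it is at (-167 cos q + 105 sin q) mm along the stand's y from the hinge and (105 cos q + 167 sin q) mm above it. It stands 41 mm clear of the back wall; it can be pinched from above at any tilt, or pushed. Its axes turn with the bin.
- bin_floor (a point): Middle of the bin's inner floor; turns with the bin. Bin: grey plastic skip, wedge-shaped, open on top, 148 mm wide, 500 g empty. Upright, its floor is 157 mm, back rim 265 mm and front lip 213 mm above the table; back wall 119 mm behind the hinge. To seat it from the catch roller press its handle down with about 3 N until it snaps to 0.
- lip (a point): Middle of the bin's front lip, over which the fittings slide; turns with the bin. Upright it is 50 mm in front of the hinge and 68 mm above it; on its way over it reaches 84 mm in front; tipped right over it hangs 41 mm in front of the hinge and 71 mm above the table.
- tray_mid (a point): Plywood carry tray, open on top, 220 mm (x) by 260 mm (y) by 55 mm high, walls and floor 9 mm thick, 550 g, loose. The point is its centre, 27.5 mm above its underside. Its right place is with its centre about 130 mm in front of the hinge (stand's +y), in line with the bin, its y along the stand's y. It slides on the table when pushed or pulled by a wall.
- core0_mid (a point): Ferrite ring core, dark grey, 61 mm across, hole 35.6 mm, 12.7 mm thick, 105 g; flat on the bin's floor at the start. The point is its centre, z its ring axis.
- core1_mid (a point): Second core. Ferrite ring core, dark grey, 61 mm across, hole 35.6 mm, 12.7 mm thick, 105 g; flat on the bin's floor at the start. The point is its centre, z its ring axis.
- insulator0_mid (a point): White ceramic rod insulator (dog-bone), 95 mm long, ends 24 mm in diameter, waist 16 mm, 70 g; lies across the bin's floor at the start. The point is its centre, x runs along it.
- insulator1_mid (a point): Second insulator. White ceramic rod insulator (dog-bone), 95 mm long, ends 24 mm in diameter, waist 16 mm, 70 g; lies across the bin's floor at the start. The point is its centre, x runs along it.
- can: Bystander: full drink can, 66 mm in diameter, 115 mm high, standing; origin under its centre.
- mug: Bystander: white mug, 82 mm in diameter, 90 mm high; origin under its centre.
- screwdriver: Bystander: screwdriver, 200 mm long, lying along its x; origin under its middle.
Mind the look-alikes: they are no part of the job. Leave any green or orange look-alike of the part that bears insulator1_mid alone.

How it is judged:
By the outcome, as a careful person would: the job done as asked, in the order asked, and still so for the second after the job is handed in, with the robot touching nothing.
It also fails if it takes over 72 s, if anything falls off the work surface, if the arm or the gripper's body presses on something with over 40 N, if the wrist force passes 120 N, or if a joint passes its speed limit or range.

## Working session

There is one attempt and no reset: what is moved stays moved. The work goes in short steps, Python scripts to look and compute and a tool call to move; the robot and the scene stay as the last step left them, time stands still between calls to the robot, and variables do not carry over. Pictures are saved under pics/ and viewed, at most 10 in all, crops included, and the job is handed in when it is done.

Besides the shell and the picture viewer there is one more tool, called after "Request:" as name([rows], argument=value, ...), one row to a line, values as JSON. drive_tool: Moves the arm, as the interface text tells. Its arguments: {"type":"object","properties":{"series":{"type":"array"},"hand":{"type":"number"},"newtons":{"type":"number"}},"required":["series"]}

```bash
mkdir -p pics
cat > h.py <<'E'
import numpy as np, cv2
from bench import r, vision
def snap(n,f):
    c=vision.camera(n); cv2.imwrite('pics/'+f,c['color'][:,:,::-1]); np.savez('pics/'+f[:-4]+'.npz',**{k:np.array(v) for k,v in c.items()}); return c
def ray(c,px,z):
    K=np.array(c['intrinsics']);R=np.array(c['R']);t=np.array(c['t'])
    o=-R.T@t; d=R.T@np.linalg.inv(K)@np.array([px[0],px[1],1.]); return o+d*(z-o[2])/d[2]
def proj(c,X):
    p=np.array(c['intrinsics'])@(np.array(c['R'])@np.array(X)+np.array(c['t'])); return p[:2]/p[2]
E
python3 - <<'E'
from h import *
for n in('scene','top'):
    c=snap(n,n+'0.png'); print(n,c['intrinsics'],-np.array(c['R']).T@c['t'],c['R'])
print(r.read_state())
E
```

```text
scene [[509.84048202   0.         320.15719818]
 [  0.         509.84048202 195.1014872 ]
 [  0.           0.           1.        ]] [ 1.11802183 -0.50620251  1.25433972] [[ 0.65610198  0.75449605 -0.01630689]
 [ 0.61641435 -0.54824342 -0.56521014]
 [-0.43538896  0.36078369 -0.82478578]]
top [[479.06795332   0.         326.05347706]
 [  0.         479.06795332 200.87309081]
 [  0.           0.           1.        ]] [ 0.47983204 -0.03799652  1.49309153] [[ 0.0103145  -0.99990644 -0.00898451]
 [-0.99855065 -0.00982505 -0.05291563]
 [ 0.0528224   0.00951728 -0.99855857]]
{'time': 0.1, 'joint_positions': array([-1.13962965,  0.33281099, -0.06467475,  1.46087262,  0.02161212,
        1.34990209, -0.08847435]), 'joint_vel': array([-0.001638  , -0.00197852,  0.00116152, -0.00097837,  0.00048482,
       -0.00248871,  0.00082798]), 'joint_torque': array([ 1.13985981e-03, -6.24550653e+01,  2.46943283e-02, -3.90714133e+01,
       -6.12363685e-02,  3.67184426e-02,  8.34295201e-05]), 'ee_pos': array([0.27384099, 0.5614321 , 0.22982469]), 'eef_rot': array([ 2.24930099e-01,  9.74374686e-01, -6.39844513e-04, -1.06996136e-04]), 'ft_force': array([ 0.06852678, -0.01974663,  0.85310435]), 'torque': array([ 0.02707825, -0.00891743, -0.00389929]), 'grip_force': 0.0, 'width': 0.08691735342780843}
```

View pics/scene0.png

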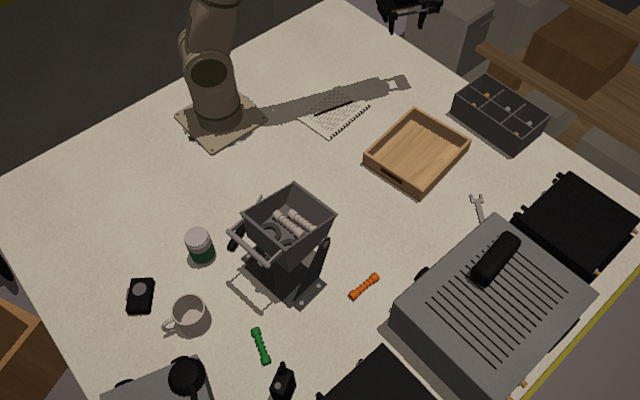

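View pics/top0.png

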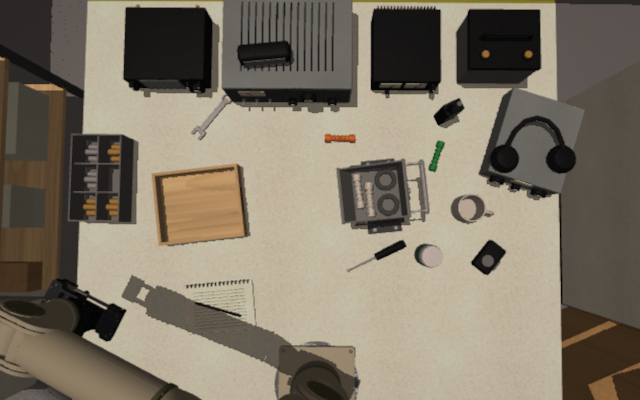

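The top view shows the bin at about (380,195), its handle at (420,190) on the right, so it tips left (world +y). The tray is at (200,204), the screwdriver at (378,256), the can at (429,255) and the mug at (467,208). The white rods in the bin, at (358,190) and (370,197), are the insulators. The green rod (437,155) and the orange rod (340,138) are look-alikes and stay where they are.

Run:
```python
from h import *
im=cv2.imread('pics/top0.png'); c=dict(np.load('pics/top0.npz'))
a=cv2.resize(im[145:275,325:495],None,fx=4.5,fy=4.5,interpolation=cv2.INTER_CUBIC); cv2.imwrite('pics/bin0.png',a)
h=cv2.cvtColor(im,cv2.COLOR_BGR2HSV)
m=cv2.inRange(h,(8,70,90),(25,255,255)); m[:,:145]=0;m[:,255:]=0;m[:150]=0;m[260:]=0
k=max(cv2.findContours(m,0,2)[0],key=cv2.contourArea); b=cv2.boxPoints(cv2.minAreaRect(k)); print(b,cv2.contourArea(k))
w=np.array([ray(c,p,.055) for p in b]);print(w, w.mean(0),np.linalg.norm(np.diff(w,axis=0),axis=1))
```

```text
[[149.76714 172.71234]
 [237.73247 162.65915]
 [246.11281 235.98709]
 [158.14748 246.04028]] 6239.5
[[0.63597609 0.5099628  0.055     ]
 [0.66899162 0.24398288 0.055     ]
 [0.44809579 0.21436557 0.055     ]
 [0.41523367 0.47813431 0.055     ]] [0.54207429 0.36161139 0.055     ] [0.26802117 0.22287251 0.26580795]
```

View pics/bin0.png

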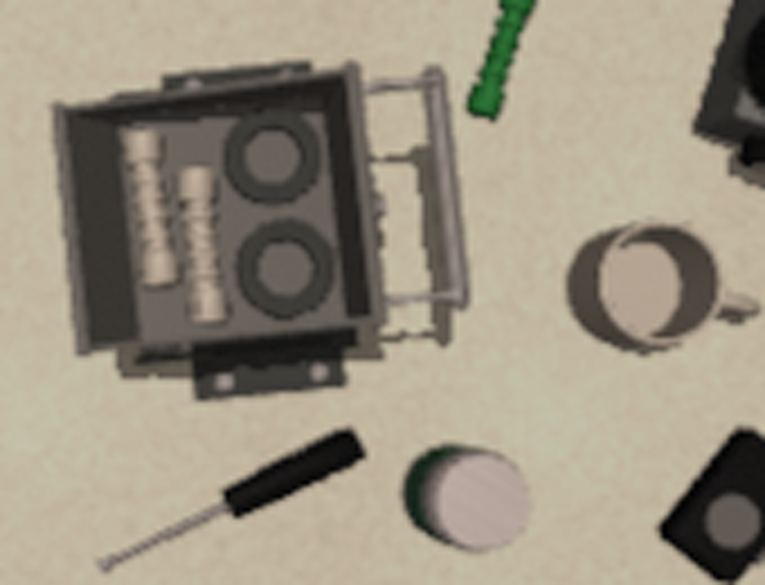

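Run:
```python
from h import *
c=dict(np.load('pics/top0.npz'))
f=lambda p,z:ray(c,(p[0]/4.5+325-.4,p[1]/4.5+145-.4),z)
def yaw(d): return np.degrees(np.arctan2(d[1],d[0]))
for n,a,b,z in(('handle',(435,73),(459,300),.25),('lip',(62,105),(85,350),.213),('back',(354,66),(377,342),.265)):
    A,B=f(a,z),f(b,z);print(n,A.round(4),B.round(4),((A+B)/2).round(4),np.linalg.norm(A-B).round(4),yaw(A-B).round(2))
for n,p,z in(('can',(480,502),.115),('mug',(645,283),.09),('sd0',(103,565),.008),('sd1',(355,442),.015)): print(n,f(p,z).round(3))
for p in ((195,225),(210,160)):pass
t=dict(np.load('pics/top0.npz'))
# fl screws / base
for p in ((225,382),(320,372),(192,85),(290,72)): print('screw',f(p,.012).round(4))
```

```text
handle [ 0.6525 -0.2731  0.25  ] [ 0.5212 -0.2869  0.25  ] [ 0.5869 -0.28    0.25  ] 0.1321 5.98
lip [ 0.6364 -0.058   0.213 ] [ 0.4905 -0.0729  0.213 ] [ 0.5635 -0.0654  0.213 ] 0.1467 5.85
back [ 0.654 -0.224  0.265] [ 0.4963 -0.2374  0.265 ] [ 0.5752 -0.2307  0.265 ] 0.1583 4.83
can [ 0.397 -0.327  0.115]
mug [ 0.539 -0.44   0.09 ]
sd0 [ 0.345 -0.092  0.008]
sd1 [ 0.431 -0.263  0.015]
screw [ 0.4713 -0.1745  0.012 ]
screw [ 0.4788 -0.2395  0.012 ]
screw [ 0.6757 -0.1507  0.012 ]
screw [ 0.6854 -0.2183  0.012 ]
```

The tray (centre about (0.541, 0.366), yaw about 7°) has to move to about (0.555, 0.015), yaw 6.1°. I'll pinch its far wall and push. The hinge is at about (0.569, -0.1145).

Request:
drive_tool([
  [[4.2,-1.2,0],5.5],
  [[4.2,-1.2,0],5.5],
  [[4.2,-1.2,0],5.5],
  [[4.2,-1.2,0],5.5],
  [[4.2,-1.2,0],5.5],
  [[4.2,-1.2,0],5.5],
  [[0,0,-3],0],
  [[0,0,-3],0],
  [[0,0,-2],0],
  [[0,0,0],0],
], hand=0, newtons=25)

```text
time: 1.35
ee_pos: [0.5252, 0.4892, 0.1488]
eef_rot: [-0.061, 0.998, -0.001, -0.001]
ft_force: [-0.4, 0.1, 0.2]
width: 0.0868
grip_force: 0.0
```

Run:
```python
from h import *
c=snap('scene','s1.png'); s=r.read_state(); print(s['ee_pos'],s['eef_rot'],s['joint_positions'])
print([proj(c,x).round() for x in ((.5255,.4895,.055),(s['ee_pos']))])
```

```text
[0.52578322 0.48976115 0.15052718] [-6.11695881e-02  9.98127324e-01 -2.09835614e-04 -2.85918253e-04] [-0.7865738   0.58451576 -0.04122003  1.27092422  0.02359273  1.28732223
  0.86563974]
[array([441., 121.]), array([447.,  99.])]
```

View pics/s1.png

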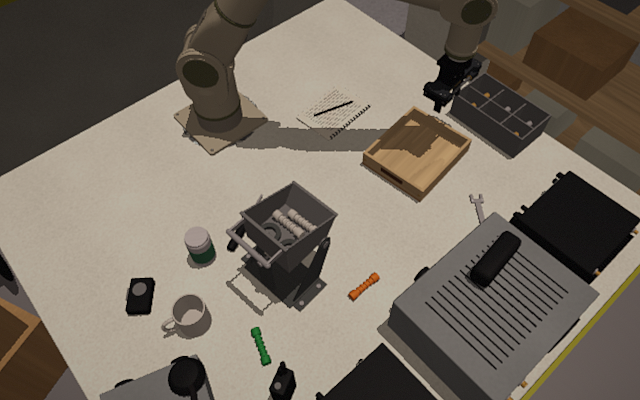

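The scene view shows the gripper over the tray's far wall, with the wall middle at about (441,121). The compartment box stands close by, so I'll close halfway before going down.

Request:
drive_tool([
  [[0,0,0],0],
  [[0,0,0],0],
  [[0,0,-2],0],
  [[0,0,-2],0],
  [[0,0,-2],0],
  [[0,0,-2],0],
  [[0,0,-2],0],
  [[0,0,-1.7],0],
  [[0,0,0],0],
  [[0,0,0],0],
], hand=0.5)

```text
time: 2.65
ee_pos: [0.5263, 0.4901, 0.0343]
eef_rot: [-0.061, 0.998, 0.0, 0.0]
ft_force: [-0.8, -0.6, 0.2]
width: 0.0434
grip_force: 0.0
```

Request:
drive_tool([
  [[0,0,0],0],
  [[0,0,0],0],
  [[0,0,0],0],
  [[0,0,0],0],
  [[0,0,0],0],
  [[0,0,0],0],
  [[0,0,0],0],
  [[0,0,0],0],
  [[0,0,0],0],
  [[0,0,0],0],
], hand=1, newtons=25)

```text
time: 3.9
ee_pos: [0.5265, 0.4888, 0.0337]
eef_rot: [-0.061, 0.998, -0.001, 0.0]
ft_force: [-0.4, -4.9, 4.4]
width: 0.0085
grip_force: 25.0
```

Run:
```python
from h import *
c=dict(np.load('pics/top0.npz'))
for p in((325,138),(355,139),(340,144)): print(ray(c,p,.012))
y=np.array([-.1063,.9943,0]);x=np.array([.9943,.1063,0]);H=np.array([.569,-.1145,0])
print(H+.11*x,H+.11*x+.26*y)
```

```text
[ 0.75443895 -0.01857084  0.012     ]
[ 0.7521056  -0.11207699  0.012     ]
[ 0.73599765 -0.06549136  0.012     ]
[ 0.678373 -0.102807  0.      ] [0.650735 0.155711 0.      ]
```

Request:
drive_tool([
  [[0,-1,0],0],
  [[0.1,-2,0],-0.2],
  [[0.1,-2,0],-0.2],
  [[0.1,-2,0],-0.2],
  [[0.1,-2,0],-0.2],
  [[0.1,-2,0],-0.2],
  [[0.1,-2,0],0],
  [[0.1,-2,0],0],
  [[0.1,-2,0],0],
  [[0.1,-2,0],0],
])

```text
time: 5.15
ee_pos: [0.5351, 0.2985, 0.0337]
eef_rot: [-0.052, 0.999, 0.0, 0.0]
ft_force: [-0.2, 4.1, -0.0]
width: 0.0086
grip_force: 25.0
```

Request:
drive_tool([
  [[0.1,-2,0],0],
  [[0.1,-2,0],0],
  [[0.1,-2,0],0],
  [[0.1,-2,0],0],
  [[0.1,-2,0],0],
  [[0.1,-1,0],0],
  [[0,0,0],0],
  [[0,0,0],0],
  [[0,0,0],0],
  [[0,0,0],0],
])

```text
time: 6.4
ee_pos: [0.5414, 0.1874, 0.0336]
eef_rot: [-0.052, 0.999, -0.002, -0.0]
ft_force: [-0.5, -7.0, 5.7]
width: 0.0093
grip_force: 25.0
```

Run:
```python
from h import *
c=snap('top','t2.png'); s=r.read_state(); print(s['ee_pos'],s['eef_rot'])
for n,z in(('a',.055),):
  y=np.array([-.1063,.9943,0]);x=np.array([.9943,.1063,0]);H=np.array([.569,-.1145,z])
  im=c['color'][:,:,::-1].copy()
  P=np.array([proj(c,H+a*x+b*y) for a,b in((-.11,0),(.11,0),(.11,.26),(-.11,.26))]); cv2.polylines(im,[P.round().astype(int)],True,(0,0,255),1)
cv2.imwrite('pics/t2c.png',cv2.resize(im[110:290,170:470],None,fx=2.6,fy=2.6,interpolation=cv2.INTER_CUBIC))
```

```text
[0.54139765 0.18739152 0.03359267] [-5.15409882e-02  9.98669731e-01 -1.50289415e-03 -1.91762705e-04]
```

View pics/t2c.png

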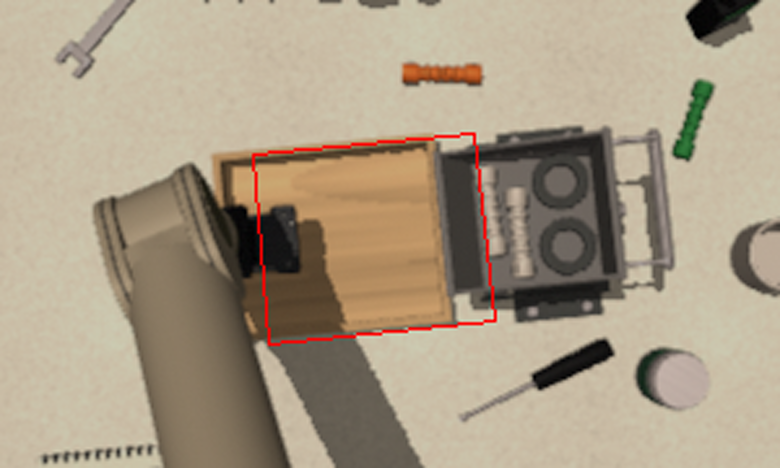

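Request:
drive_tool([
  [[0,-1,0],0],
  [[0.05,-1,0],0],
  [[0.05,-1,0],0],
  [[0,-1,0],0],
  [[0,-0.7,0],0],
  [[0,0,0],0],
  [[0,0,0],0],
  [[0,0,0],0],
  [[0,0,0],0],
  [[0,0,0],0],
])

```text
time: 7.7
ee_pos: [0.5421, 0.141, 0.0336]
eef_rot: [-0.052, 0.999, -0.001, -0.0]
ft_force: [-0.9, -4.4, 5.1]
width: 0.0089
grip_force: 25.0
```

Request:
drive_tool([
  [[0,0,0],0],
  [[0,0,0],0],
  [[0,0,0],0],
  [[0,0,2],0],
  [[0,0,3],0],
  [[0,0,4],0],
  [[0,0,5],0],
  [[0,0,5],0],
  [[0,0,5],0],
  [[0,0,4],0],
], hand=0.5)

```text
time: 8.95
ee_pos: [0.542, 0.1429, 0.3158]
eef_rot: [-0.052, 0.999, 0.0, 0.001]
ft_force: [1.0, -0.4, -1.2]
width: 0.0436
grip_force: 0.0
```

Run:
```python
from h import *
c=snap('top','t3.png'); s=r.read_state(); print(s['ee_pos'],s['eef_rot'],s['joint_positions'])
im=c['color'][:,:,::-1].copy()
h=cv2.cvtColor(im,cv2.COLOR_BGR2HSV)
m=cv2.inRange(h,(8,70,60),(25,255,255)); m[:,:200]=0;m[:,370:]=0;m[:150]=0;m[260:]=0
k=max(cv2.findContours(m,0,2)[0],key=cv2.contourArea); print(k[:,0].min(0),k[:,0].max(0))
# +x (upper) outer edge and front edge rows
for u in range(260,335,12):
    print(u,[ray(c,(u,np.where(m[:,u])[0][[0,-1]][i]),.055)[:2].round(4) for i in(0,1)])
for v in range(175,235,12): print(v,ray(c,(np.where(m[v])[0][-1]+.5,v),.055)[:2].round(4))
z=.055;y=np.array([-.1063,.9943,0]);x=np.array([.9943,.1063,0]);H=np.array([.569,-.1145,z]);print((H-.11*x),(H+.11*x))
```

```text
[0.54327213 0.14329801 0.32099693] [-0.05239142  0.99861904  0.00118397  0.00370788] [-0.37453409  0.15236031  0.0403741   1.49389294 -0.00635689  1.48768133
  1.34148001]
[200 156] [276 259]
260 [array([0.5958, 0.1753]), array([0.3799, 0.1715])]
272 [array([0.6537, 0.14  ]), array([0.3803, 0.1355])]
284 [array([0.6571, 0.1038]), array([0.4373, 0.1005])]
296 [array([0.6605, 0.0675]), array([0.4407, 0.0645])]
308 [array([0.6638, 0.0313]), array([0.447 , 0.0287])]
320 [array([ 0.6672, -0.0049]), array([ 0.4504, -0.0072])]
332 [array([ 0.6736, -0.041 ]), array([ 0.4508, -0.0432])]
175 [ 0.6343 -0.055 ]
187 [ 0.5981 -0.0613]
199 [ 0.5619 -0.0647]
211 [ 0.5259 -0.068 ]
223 [ 0.4904 -0.1162]
[ 0.459627 -0.126193  0.055   ] [ 0.678373 -0.102807  0.055   ]
```

The tray is in place, within about 3 mm and 0.5°. Next I'll go over the bin to the handle.

Request:
drive_tool([
  [[0,-2,2],0],
  [[0.6,-5,0],0],
  [[0.6,-5,0],0],
  [[0.6,-5,0],0],
  [[0.6,-5,0],0],
  [[0.6,-5,0],0],
  [[0.6,-5,0],0],
  [[0.6,-5,0],0],
  [[0.4,-5.3,0],0],
  [[0,0,0],0],
])

```text
time: 10.25
ee_pos: [0.5864, -0.2852, 0.3323]
eef_rot: [-0.049, 0.999, -0.001, -0.001]
ft_force: [0.4, 0.1, 0.3]
width: 0.0434
grip_force: 0.0
```

Run:
```python
from h import *
c=snap('top','t4.png');d=snap('scene','s4.png'); s=r.read_state(); print(s['ee_pos'],s['eef_rot'],s['joint_positions'])
a=cv2.resize(d['color'][150:320,170:390,::-1],None,fx=3.4,fy=3.4,interpolation=cv2.INTER_CUBIC);cv2.imwrite('pics/s4c.png',a)
print((proj(d,(.5868,-.2805,.25))-[170,150])*3.4)
```

```text
[ 0.587919   -0.28035105  0.33285501] [-5.19195460e-02  9.98651128e-01  3.13593076e-04 -4.32375060e-04] [ 0.13799255  0.37181123  0.33779698  1.22286571 -0.12082493  1.56727956
  2.12950393]
[264.63780033 330.27904418]
```

View pics/s4c.png

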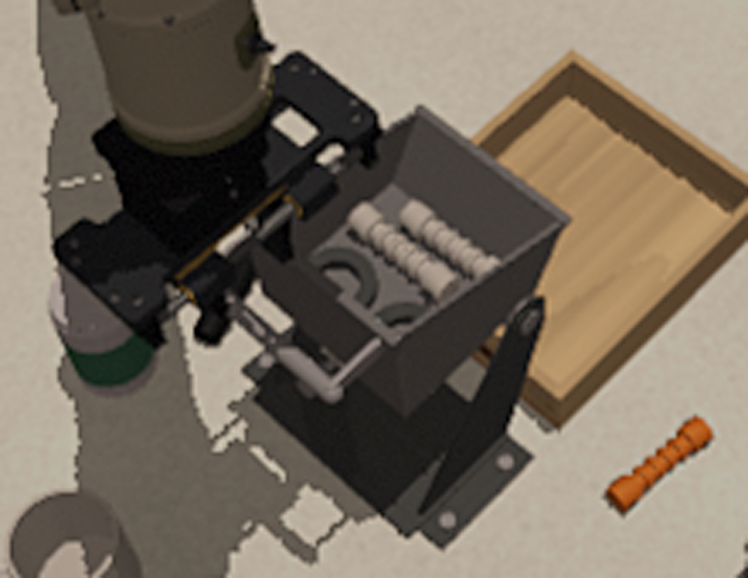

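The scene crop shows the open fingers straddling the handle bar, whose near end is at crop (335,390). The tray stands under the lip. I'll go down and grip.

Request:
drive_tool([
  [[0,0,-2],0],
  [[0,0,-2],0],
  [[0,0,-2],0],
  [[0,0,-2],0],
  [[0,0,-1.4],0],
  [[0,0,0],0],
  [[0,0,0],0],
  [[0,0,0],0],
  [[0,0,0],0],
  [[0,0,0],0],
])

```text
time: 11.6
ee_pos: [0.588, -0.2803, 0.2398]
eef_rot: [-0.052, 0.999, -0.0, 0.0]
ft_force: [0.2, 0.7, 0.5]
width: 0.0433
grip_force: 0.0
```

Request:
drive_tool([
  [[0,0,0],0],
  [[0,0,0],0],
  [[0,0,0],0],
  [[0,0,0],0],
  [[0,0,0],0],
  [[0,0,0],0],
  [[0,0,0],0],
  [[0,0,0],0],
  [[0,0,0],0],
  [[0,0,0],0],
], hand=1, newtons=25)

```text
time: 12.85
ee_pos: [0.588, -0.2804, 0.2396]
eef_rot: [-0.052, 0.999, -0.0, 0.0]
ft_force: [1.2, -2.1, -0.7]
width: 0.0133
grip_force: 25.0
```

Run:
```python
import numpy as np
q=np.r_[np.linspace(0,1.98,41)]
Y=(-167*np.cos(q)+105*np.sin(q))/10;Z=(105*np.cos(q)+167*np.sin(q))/10
P=np.c_[-.1063*(Y-Y[0]),.9943*(Y-Y[0]),Z-Z[0]].round(1)
d=np.diff(P,axis=0).round(1)
for i in range(0,40,10): print([[list(map(float,v)),0] for v in d[i:i+10]])
```

```text
[[[-0.1, 0.5, 0.8], 0], [[0.0, 0.6, 0.8], 0], [[-0.1, 0.6, 0.8], 0], [[-0.1, 0.7, 0.7], 0], [[0.0, 0.7, 0.7], 0], [[-0.1, 0.7, 0.6], 0], [[-0.1, 0.7, 0.6], 0], [[-0.1, 0.8, 0.6], 0], [[-0.1, 0.8, 0.6], 0], [[0.0, 0.9, 0.5], 0]]
[[[-0.1, 0.8, 0.4], 0], [[-0.1, 0.9, 0.4], 0], [[-0.1, 0.9, 0.4], 0], [[-0.1, 0.9, 0.3], 0], [[-0.1, 0.9, 0.3], 0], [[-0.1, 1.0, 0.3], 0], [[-0.1, 0.9, 0.1], 0], [[-0.1, 1.0, 0.2], 0], [[-0.1, 1.0, 0.1], 0], [[-0.1, 0.9, 0.0], 0]]
[[[-0.1, 1.0, 0.0], 0], [[-0.1, 1.0, 0.0], 0], [[-0.1, 0.9, -0.1], 0], [[-0.1, 1.0, -0.2], 0], [[-0.1, 0.9, -0.2], 0], [[-0.1, 1.0, -0.2], 0], [[-0.1, 0.9, -0.3], 0], [[-0.1, 0.9, -0.4], 0], [[-0.1, 0.9, -0.3], 0], [[-0.1, 0.9, -0.5], 0]]
[[[-0.1, 0.8, -0.4], 0], [[-0.1, 0.9, -0.5], 0], [[-0.1, 0.8, -0.6], 0], [[-0.1, 0.7, -0.6], 0], [[-0.1, 0.8, -0.6], 0], [[0.0, 0.7, -0.7], 0], [[-0.1, 0.7, -0.7], 0], [[-0.1, 0.6, -0.7], 0], [[0.0, 0.6, -0.8], 0], [[-0.1, 0.6, -0.8], 0]]
```

Gripped (opening 13 mm on the 14 mm bar). Now I'll swing it along the arc.

Request:
drive_tool([
  [[-0.1,0.5,0.8],0],
  [[0.0,0.6,0.8],0],
  [[-0.1,0.6,0.8],0],
  [[-0.1,0.7,0.7],0],
  [[0.0,0.7,0.7],0],
  [[-0.1,0.7,0.6],0],
  [[-0.1,0.7,0.6],0],
  [[-0.1,0.8,0.6],0],
  [[-0.1,0.8,0.6],0],
  [[0.0,0.9,0.5],0],
])

```text
time: 14.1
ee_pos: [0.5805, -0.2118, 0.3086]
eef_rot: [-0.051, 0.999, -0.001, 0.001]
ft_force: [-3.6, -8.0, 6.7]
width: 0.0133
grip_force: 25.0
```

Request:
drive_tool([
  [[-0.1,0.8,0.4],0],
  [[-0.1,0.9,0.4],0],
  [[-0.1,0.9,0.4],0],
  [[-0.1,0.9,0.3],0],
  [[-0.1,0.9,0.3],0],
  [[-0.1,1.0,0.3],0],
  [[-0.1,0.9,0.1],0],
  [[-0.1,1.0,0.2],0],
  [[-0.1,1.0,0.1],0],
  [[-0.1,0.9,0.0],0],
])

```text
time: 15.35
ee_pos: [0.5704, -0.1172, 0.3315]
eef_rot: [-0.053, 0.999, 0.0, -0.001]
ft_force: [-4.1, -1.5, 3.8]
width: 0.0133
grip_force: 25.0
```

Request:
drive_tool([
  [[-0.1,1.0,0.0],0],
  [[-0.1,1.0,0.0],0],
  [[-0.1,0.9,-0.1],0],
  [[-0.1,1.0,-0.2],0],
  [[-0.1,0.9,-0.2],0],
  [[-0.1,1.0,-0.2],0],
  [[-0.1,0.9,-0.3],0],
  [[-0.1,0.9,-0.4],0],
  [[-0.1,0.9,-0.3],0],
  [[-0.1,0.9,-0.5],0],
])

```text
time: 16.6
ee_pos: [0.5609, -0.0234, 0.3093]
eef_rot: [-0.052, 0.999, 0.0, 0.0]
ft_force: [-3.7, -0.7, 0.3]
width: 0.0134
grip_force: 25.0
```

Request:
drive_tool([
  [[-0.1,0.8,-0.4],0],
  [[-0.1,0.9,-0.5],0],
  [[-0.1,0.8,-0.6],0],
  [[-0.1,0.7,-0.6],0],
  [[-0.1,0.8,-0.6],0],
  [[0.0,0.7,-0.7],0],
  [[-0.1,0.7,-0.7],0],
  [[-0.1,0.6,-0.7],0],
  [[0.0,0.6,-0.8],0],
  [[0,0,0],0],
])

```text
time: 17.85
ee_pos: [0.5537, 0.0426, 0.2527]
eef_rot: [-0.053, 0.999, 0.0, -0.0]
ft_force: [2.1, 1.8, 1.3]
width: 0.0134
grip_force: 25.0
```

Request:
drive_tool([
  [[0,0,0],0],
  [[0,0,0],0],
  [[0,0,0],0],
  [[0,0,0],0],
  [[0,0,0],0],
  [[0,0,0],0],
  [[0,0,0],0],
  [[0,0,0],0],
  [[0,0,0],0],
  [[0,0,0],0],
])

```text
time: 19.1
ee_pos: [0.5539, 0.0419, 0.2536]
eef_rot: [-0.052, 0.999, 0.0, -0.0]
ft_force: [-0.7, 3.7, 1.9]
width: 0.0129
grip_force: 25.0
```

Run:
```python
from h import *
d=snap('scene','s5.png');c=snap('top','t5.png')
a=cv2.resize(d['color'][80:320,200:480,::-1],None,fx=1.42,fy=1.42,interpolation=cv2.INTER_CUBIC)
b=cv2.resize(c['color'][110:290,240:450,::-1],None,fx=1.89,fy=1.89,interpolation=cv2.INTER_CUBIC)
b=cv2.resize(b,(397,340));cv2.imwrite('pics/b5.png',np.hstack([a[:340,:397],b]))
```

```text
(no output)
```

View pics/b5.png

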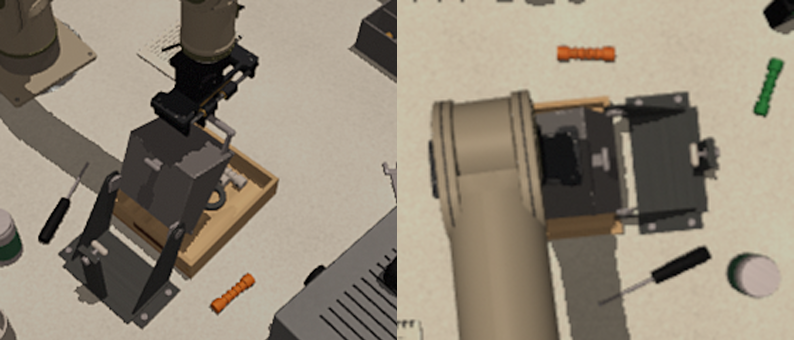

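The picture shows the bin tipped over, with a core and an insulator visible in the tray and the screwdriver and can undisturbed. I'll go to the front stop, wait, then ease back.

Request:
drive_tool([
  [[-0.1,0.6,-0.8],0],
  [[0,0,0],0],
  [[0,0,0],0],
  [[0,0,0],0],
  [[0,0,0],0],
  [[0,0,0],0],
  [[0.1,-0.6,0.8],0],
  [[0,-0.6,0.8],0],
  [[0.1,-0.6,0.7],0],
  [[0.1,-0.7,0.7],0],
])

```text
time: 20.45
ee_pos: [0.5558, 0.023, 0.2759]
eef_rot: [-0.053, 0.999, 0.001, -0.0]
ft_force: [2.3, 4.4, -0.9]
width: 0.0132
grip_force: 25.0
```

Request:
drive_tool([
  [[0,-0.7,0.7],0],
  [[0.1,-0.8,0.6],0],
  [[0.1,-0.7,0.6],0],
  [[0.1,-0.8,0.6],0],
  [[0.1,-0.9,0.5],0],
  [[0.1,-0.8,0.4],0],
  [[0.1,-0.9,0.5],0],
  [[0.1,-0.9,0.3],0],
  [[0.1,-0.9,0.4],0],
  [[0.1,-0.9,0.3],0],
])

```text
time: 21.7
ee_pos: [0.5648, -0.0603, 0.3255]
eef_rot: [-0.053, 0.999, 0.0, 0.0]
ft_force: [0.3, 2.8, 2.9]
width: 0.0132
grip_force: 25.0
```

Request:
drive_tool([
  [[0.1,-1.0,0.2],0],
  [[0.1,-0.9,0.2],0],
  [[0.1,-1.0,0.2],0],
  [[0.1,-0.9,0.1],0],
  [[0.1,-1.0,0.0],0],
  [[0.1,-1.0,0.0],0],
  [[0,0,0],0],
  [[0,0,0],0],
  [[0,0,0],0],
  [[0,0,0],0],
])

```text
time: 22.95
ee_pos: [0.5709, -0.118, 0.3314]
eef_rot: [-0.053, 0.999, 0.0, -0.0]
ft_force: [3.0, 1.1, -0.3]
width: 0.0134
grip_force: 25.0
```

Run:
```python
from h import *
d=snap('scene','s6.png');c=snap('top','t6.png')
a=cv2.resize(d['color'][80:320,200:480,::-1],None,fx=1.42,fy=1.42,interpolation=cv2.INTER_CUBIC)
b=cv2.resize(c['color'][110:290,240:450,::-1],(397,340),interpolation=cv2.INTER_CUBIC);cv2.imwrite('pics/b6.png',np.hstack([a[:340,:397],b]))
```

```text
(no output)
```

View pics/b6.png

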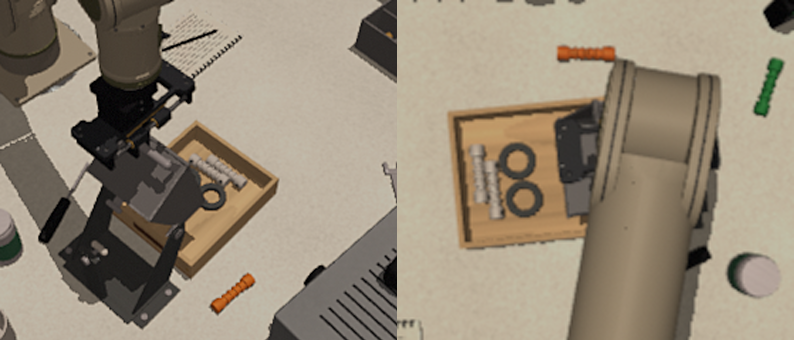

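All four fittings, two rings and two white rods, lie in the tray (top view, about (480–525, 160–200)). Easing the bin back with the handle still gripped.

Request:
drive_tool([
  [[0.1,-0.9,0.0],0],
  [[0.1,-1.0,-0.1],0],
  [[0.1,-1.0,-0.2],0],
  [[0.1,-0.9,-0.1],0],
  [[0.1,-1.0,-0.3],0],
  [[0.1,-0.9,-0.3],0],
  [[0.1,-0.9,-0.3],0],
  [[0.1,-0.9,-0.4],0],
  [[0.1,-0.9,-0.4],0],
  [[0.1,-0.8,-0.4],0],
])

```text
time: 24.3
ee_pos: [0.5807, -0.2109, 0.3061]
eef_rot: [-0.052, 0.999, 0.0, -0.0]
ft_force: [0.6, 1.6, -1.0]
width: 0.0131
grip_force: 25.0
```

Request:
drive_tool([
  [[0.0,-0.9,-0.5],0],
  [[0.1,-0.8,-0.6],0],
  [[0.1,-0.8,-0.6],0],
  [[0.1,-0.7,-0.6],0],
  [[0.1,-0.7,-0.6],0],
  [[0.0,-0.7,-0.7],0],
  [[0.1,-0.7,-0.7],0],
  [[0,0,0],0],
  [[0,0,0],0],
  [[0,0,0],0],
])

```text
time: 25.55
ee_pos: [0.586, -0.2628, 0.2634]
eef_rot: [-0.053, 0.999, 0.0, -0.0]
ft_force: [2.1, 4.2, -2.4]
width: 0.0132
grip_force: 25.0
```

Request:
drive_tool([
  [[0,-0.3,-0.4],0],
  [[0.1,-0.3,-0.4],0],
  [[0,-0.3,-0.4],0],
  [[0,-0.3,-0.4],0],
  [[0.1,-0.3,-0.4],0],
  [[0,-0.2,-0.4],0],
  [[0,0,-0.2],0],
  [[0,0,0],0],
  [[0,0,0],0],
  [[0,0,0],0],
])

```text
time: 26.8
ee_pos: [0.588, -0.2805, 0.2398]
eef_rot: [-0.052, 0.999, -0.0, 0.001]
ft_force: [-5.8, 6.2, 14.2]
width: 0.0132
grip_force: 25.0
```

It is back at the original handle pose, with 14 N pushing up against the stop. One slight extra press, then release and retreat.

Request:
drive_tool([
  [[0,0,-0.1],0],
  [[0,0,-0.1],0],
  [[0,0,0],0],
  [[0,0,0],0],
  [[0,0,0],0],
  [[0,0,0],0],
  [[0,0,0.1],0],
  [[0,0,0.1],0],
  [[0,0,0],0],
  [[0,0,0],0],
])

```text
time: 28.05
ee_pos: [0.588, -0.2805, 0.2398]
eef_rot: [-0.052, 0.999, -0.0, 0.001]
ft_force: [-4.3, 5.5, 13.5]
width: 0.0131
grip_force: 25.0
```

Request:
drive_tool([
  [[0,0,0],0],
  [[0,0,0],0],
  [[0,0,0],0],
  [[0,0,0],0],
  [[0,0,0],0],
  [[0,0,2],0],
  [[0,0,3],0],
  [[0,0,4],0],
  [[0,0,4],0],
  [[0,0,4],0],
], hand=0.5)

```text
time: 29.3
ee_pos: [0.5878, -0.2802, 0.409]
eef_rot: [-0.052, 0.999, -0.0, 0.0]
ft_force: [-0.5, 0.3, 0.2]
width: 0.0435
grip_force: 0.0
```

Request:
drive_tool([
  [[0,0,2],0],
  [[-4,3,0],0],
  [[-4,4,0],0],
  [[-4,4,0],0],
  [[-4,4,0],0],
  [[-1,4,0],0],
  [[0,4,0],0],
  [[0,4,0],0],
  [[0,4,0],0],
  [[0,0,0],0],
])

```text
time: 30.55
ee_pos: [0.4177, 0.0325, 0.4276]
eef_rot: [-0.055, 0.998, 0.0, 0.0]
ft_force: [0.1, -1.0, -0.5]
width: 0.0435
grip_force: 0.0
```

Run:
```python
from h import *
d=snap('scene','s7.png');c=snap('top','t7.png')
a=cv2.resize(d['color'][80:360,120:400,::-1],(397,397),interpolation=cv2.INTER_CUBIC)
b=cv2.resize(c['color'][110:290,250:500,::-1],(397,397*180//250));b=np.vstack([b,np.zeros((397-len(b),397,3),np.uint8)]);cv2.imwrite('pics/b7.png',np.hstack([a,b]))
p=dict(np.load('pics/top0.npz'))
q=c['color'][150:240,400:440].astype(int)-p['color'][150:240,400:440]; print('handle diff',abs(q).mean(),r.read_state()['ee_pos'])
```

```text
handle diff 4.083981481481482 [0.41803121 0.02933439 0.4276317 ]
```

View pics/b7.png

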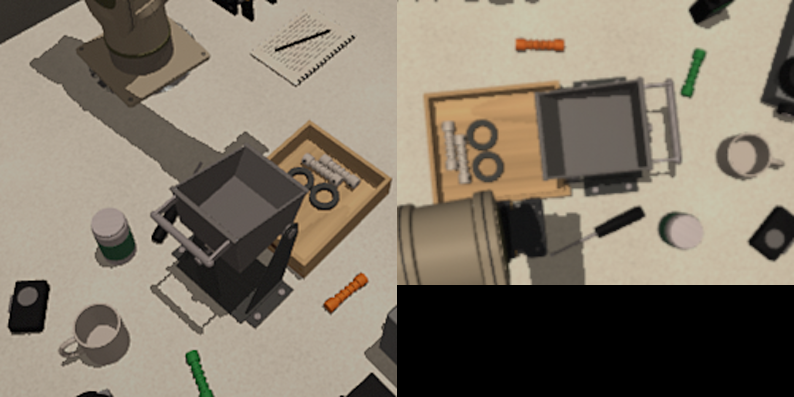

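The bin is upright and empty, and all four fittings lie in the tray. The can, mug and screwdriver are where they were. I'll check the seating against the first picture and hand in if it matches.

Run:
```python
from h import *
for n,(u,v,w,h) in(('s',(226,215,50,55)),('t',(405,152,28,74))):
    A,B=[cv2.imread(f'pics/{f}.png',0) for f in((('scene0','s7') if n=='s' else ('top0','t7')))]
    R=cv2.matchTemplate(B[v-8:v+h+8,u-8:u+w+8],A[v:v+h,u:u+w],cv2.TM_CCOEFF_NORMED); m=cv2.minMaxLoc(R); print(n,m[1],np.array(m[3])-8)
c=dict(np.load('pics/s7.npz'))
for q in(0,.17):
    Y=-.167*np.cos(q)+.105*np.sin(q);print(q,proj(c,(.569-.1063*Y,-.1145+.9943*Y,.145+.105*np.cos(q)+.167*np.sin(q))))
```

```text
s 0.9862380027770996 [0 0]
t 0.9998272657394409 [0 0]
0 [247.80461225 247.13932567]
0.17 [252.92437261 235.37301701]
```

The handle matches its starting pixels exactly (0 px shift, against about 13 px if it were resting on the roller), so the bin is seated.

```bash
python3 -c "
from bench import r
print(r.close_job())"
```

```text
the job is handed in; nothing more can be done
None
```

The job is handed in: all four fittings lie in the tray on the table under the lip, the bin was eased back with its handle gripped throughout and is seated in its catch, and the can, mug and screwdriver were left undisturbed.

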